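# Reset a tripped guard interlock with its key

### The job

The guard interlock has tripped: take the red-headed key out of its wooden stand, push it gently fully home in the keyhole of the blue reset box, turn it clockwise (seen from above) until you feel it meet its stop, which sweeps the yellow flag aside, and turn it back home. Then withdraw the key and put it back in its stand, upright and fully seated, and let go. Never force the key against the stop or the box, and leave the collet and the two nuts alone.

Things in the scene. Friction and masses are not known exactly. Their poses are not given: they have to be found in the camera images.
- key: Key, 81 mm tall, 80 g, upright. Origin on the shank axis at the underside of its round collar (20 mm dia, 4 mm thick), which rests on the surface round the hole when home. z points up to the head. The bit points along +x. The 10 mm dia shank goes down to -33 mm, its last 5 mm tapering to 5 mm dia; bare shank also from 4 to 14 mm above the origin.
- key_head (a point): Centre of the key's flat red plastic head, on the axis 31 mm above the key's origin, axes as the key: 32 mm wide along x, 10 mm thick along y, 34 mm tall. Grip it across y. A white dot on one face and a white line on top mark the +x (bit) side.
- key_bit (a point): Outer end of the key's bit, 20 mm from the axis along the key's +x and 15 mm below its origin: a lug 6 mm thick in y and 12 mm tall (9 to 21 mm below the origin), reaching from the shank to here.
- lock: Blue reset box, fixed, 96 x 96 mm, 60 mm high, top plate aluminium, 6 mm thick. Origin under its centre, z up, +x along the keyhole's slot (home: key's +x along it). The bit turns in a chamber below the plate and passes the plate only at the home angle. A hard hidden stop lies 0.6 to 1.3 rad clockwise of home, elsewhere each time: press it with 3 to 15 N at the bit (0.06 to 0.28 N m).
- keyhole (a point): Centre of the keyhole at the upper face of the top plate, 60 mm above the bench, axes as the box. Round part: square hole 12.4 mm wide; slot 8 mm wide reaching 22 mm from the centre along +x. Through the 6 mm plate; in line below it, 23 to 34 mm down, a like square bush guides the nose. The key is home when its origin is here.
- flag (a joint): Angle (rad) of the yellow flag, a 5 mm thick arm sticking out of the box's side to 83 mm from the key axis, 48 mm above the bench; 0 as tripped, grows clockwise seen from above. The bit begins to push it after about 0.45 rad of turn; it drags with about 0.04 N m and stays where it is left.
- stand: Wooden key stand, fixed, foot 70 x 60 mm, block 60 x 52 mm, 45 mm high. Origin under its centre, z up; the slot of its socket points along +x.
- socket (a point): Centre of the stand's socket at its upper face, 45 mm above the bench, axes as the stand. Square hole 14.4 mm wide with a slot 10 mm wide reaching 23.5 mm along +x; 40 mm deep. The key stands here at the start with its origin at this point and its +x along the slot.
- collet_0: Bright spring collet, 34 mm dia, 47 mm high, standing near the box; origin under its centre. To be left alone.
- nut_0: Bright hexagon nut 28 x 24 x 19 mm near the box, origin under its centre. To be left alone.
- nut_1: Black hexagon nut 22 x 19 x 15 mm near the stand, origin under its centre. To be left alone.
Things that resemble listed ones, but are neither listed nor needed, are in the scene too. Several things have the shape of the stand; the one meant has the colours described above. There is more than one size of the key; the one meant has the size given above.

How it is judged:
By the outcome, as a careful person would: the job done as asked, in the order asked, and still so for the second after the job is handed in, with the robot touching nothing.
It also fails if it takes over 72 s, if anything falls off the work surface, if the arm or the gripper's body presses on something with over 40 N, if the wrist force passes 120 N, or if a joint passes its speed limit or range.

### The arm

A 6-joint arm with a two-finger parallel gripper is mounted at the origin on a cart in front of the work surface, level with it; the furniture and walls round the work are solid. World frame = base frame: x ahead of the robot, y to its left, z up, the work surface at z = 0. Lengths are in m, angles in rad, forces in N, time in s.
With the tool pointing down it reaches from about 0.25 to 0.725 m from the base axis. Payload 9.7 kg.
Tool frame: the origin (TCP) lies midway between the tips of the shut fingers; the grasp point (between the pads) lies 19 mm behind it; z points along the fingers, y is the direction in which the jaws open and shut (so a half turn about z gives the same grasp; the last joint's range is limited). The gripper opens to 85 mm and grips with 20 to 120 N. Pads are 22 mm wide; open, the fingers measure 114 mm over their backs; the gripper's body (76 mm by 85 mm) begins 54 mm behind the grasp point. The pads swing forward as they close: fully open they stand 13 mm farther back than shut.
Start: joints at [-1.231, 0.087, 0.176, 1.66, 0, 1.571], TCP at [0.183, -0.519, 0.204] pointing down, gripper open.
Joint ranges: [-3.13, 3.13], [-0.85, 1.81], [-1.15, 1.24], [-2.2, 2.28], [-1.44, 1.52], [-3.14, 3.14]. Speed limits (rad/s): [2.22, 2.22, 2.57, 3.14, 3.14, 3.14].

### API

Orientations are given as [roll, pitch, yaw] about the fixed x, y, z axes, in that order (R = Rz(yaw) Ry(pitch) Rx(roll)).
In Python, from plant import ctrl gives the robot as it stands. The module is installed in compiled form; this text tells all that it offers.
- The arm moves only by the tool servo_tool, never from a script. Its argument "deltas" is a list of rows, each a list of 6 numbers: the shift along the tool's x, y, z in m, then the turn, a rotation vector about the tool's x, y, z in rad. In form: [[tx, ty, tz, rx, ry, rz], ...]. A call has 1 to 20 rows; each row shifts and turns the pose as measured when the row begins, along the tool's axes as they then stand; what a row does not reach is not made up. A row lasts 1/8 s, in which the tool goes at most 62.5 mm and 10.7 degrees, less where a joint would pass 70% of its speed; a pose out of reach is approached as far as the arm can. A call with a gripper value outside its range is refused whole. "grip" is the opening in per cent of the stroke, from 0 (shut) to 100 (fully open), set as the call begins (left out, the last holds). The fingers move at their own pace and stop on an object; the grip force is fixed at half the most. Time passes only in rows, so rows that do not move let the fingers close. It gives the time, the measured TCP pose, the force and the opening at its end, in the units of the state.
- ctrl.get_state(): the state, without advancing time (a new reading comes with each control period).
- ctrl.read_camera(name): name is "scene" or "top" or "wrist"; returns the picture (384x512x3 uint8, red, green, blue); there is no depth.
- ctrl.camera_info(name): a dict with "vertical_fov" (degrees; the focal length in pixels is half the picture's height over the tangent of half this angle, whatever the lens; pixels are square), "cx", "cy" (the principal point, pixels), "extrinsics" (4x4, takes a point from camera to world coordinates); the wrist camera has in their place "tool_from_camera" (4x4, takes a point from camera to tool coordinates, whose origin is the TCP and whose axes are the flange's). Camera axes: x right, y up, looking along -z (the intrinsics and any distortion apply to the point x, -y, -z); pixel columns grow to the right and rows downward; lengths in m; the calibration is good to about 2 mm. A picture is of the moment at which its call begins: read the wrist's pose just before it. camera_info takes no time and is no camera call.
- ctrl.finish_job(): hands the job in, once; it reports no verdict.
The state is a dict: "t": time; "q": joint angles; "joint_vel": joint speeds; "joint_torque": joint torques, N m; "eef_pos": TCP position; "orientation": TCP orientation; "contact_force": force on the tool from outside, world axes, zero at the start; "moment": the same for the moment, N m; "gripper_width": finger opening in m.
Only numpy, scipy, OpenCV 4.12 (cv2) and the standard library are available. Lean on these libraries where they do the work, as an engineer would, in place of code of your own. Each camera call takes 0.05 s, during which the arm holds its last target. There are 200 camera calls.

## Working session

There is one attempt and no reset: what is moved stays moved. The work goes in short steps, Python scripts to look and compute and a tool call to move; the robot and the scene stay as the last step left them, time stands still between calls to the robot, and variables do not carry over. Pictures are saved under pics/ and viewed, about 8 in all and at most 12, crops included, and the job is handed in when it is done.

Besides the shell and the picture viewer there is one more tool, called after "Emit:" as name(argument=value, ...) on one line, values as JSON. servo_tool: Moves the arm, as the interface text tells. Its arguments: {"type":"object","properties":{"deltas":{"type":"array","items":{"type":"array","items":{"type":"number"}}},"grip":{"type":"number"}},"required":["deltas"]}

```bash
mkdir -p pics; cat > h.py <<'E'
import numpy as np, cv2
from plant import ctrl
from scipy.spatial.transform import Rotation as R
def snap(name,fn=None):
    s=ctrl.get_state(); im=ctrl.read_camera(name); 
    if fn: cv2.imwrite(f'pics/{fn}.png',im[:,:,::-1])
    return s,im
def cam(name,s=None):
    i=ctrl.camera_info(name); 
    f=192/np.tan(np.radians(i['vertical_fov'])/2)
    if name=='wrist':
        T=np.eye(4);T[:3,:3]=R.from_euler('xyz',s['orientation']).as_matrix();T[:3,3]=s['eef_pos']
        E=T@np.array(i['tool_from_camera'])
    else: E=np.array(i['extrinsics'])
    return f,i['cx'],i['cy'],E,i
def ray(c,u,v):
    f,cx,cy,E,i=c
    D=np.array(i.get('distortion',i.get('dist',np.zeros(5))),float)
    K=np.array([[f,0,cx],[0,f,cy],[0,0,1.]])
    p=cv2.undistortPoints(np.array([[[u,v]]],float),K,D)[0,0]
    d=E[:3,:3]@np.array([p[0],-p[1],-1]); return E[:3,3],d
def onz(c,u,v,z):
    o,d=ray(c,u,v); return o+d*(z-o[2])/d[2]
def proj(c,P):
    f,cx,cy,E,i=c
    p=E[:3,:3].T@(np.array(P)-E[:3,3]); return cx+f*p[0]/-p[2], cy-f*p[1]/-p[2]
E
python3 - <<'E'
from h import *
print(ctrl.get_state())
ims=[]
for n in('scene','top','wrist'):
    s,im=snap(n,n+'0'); print(n,ctrl.camera_info(n)); ims.append(im)
cv2.imwrite('pics/a.png',np.hstack([cv2.resize(i,(800,600)) for i in ims[1:2]])[:,:,::-1])
cv2.imwrite('pics/b.png',cv2.resize(ims[0],(800,600))[:,:,::-1])
E
```

```text
{'t': 0.0, 'q': array([-1.23097855e+00,  8.74916170e-02,  1.75174480e-01,  1.65975880e+00,
       -3.84652992e-06,  1.57083106e+00]), 'joint_vel': array([-9.54504056e-05, -2.96585557e-04, -6.42547937e-04, -4.78460369e-04,
       -2.27752332e-03, -3.15281454e-04]), 'joint_torque': array([ 7.68005848e-04, -5.20386279e+01,  4.64799678e+01,  1.64172985e-02,
        8.34636603e-05,  7.74650488e-06]), 'eef_pos': array([ 0.18324536, -0.51833129,  0.20288643]), 'orientation': array([-3.14031305e+00,  3.89096630e-06,  3.39783057e-01]), 'contact_force': array([ 0.55849489, -0.24369276, -0.4095757 ]), 'moment': array([-0.0003639 ,  0.01106891, -0.05151879]), 'gripper_width': 0.08534790834702577}
scene {'vertical_fov': 49.28845099655006, 'cx': 256.60190445284456, 'cy': 183.72235755982211, 'extrinsics': array([[-0.81005064,  0.39060915, -0.43731277,  0.16592692],
       [-0.58622517, -0.55548731,  0.58972358,  0.524436  ],
       [-0.01257027,  0.73406971,  0.67895776,  0.68497137],
       [ 0.        ,  0.        ,  0.        ,  1.        ]])}
top {'vertical_fov': 45.9180552340845, 'cx': 251.67864821363685, 'cy': 194.02308637469335, 'extrinsics': array([[-2.73651208e-02,  9.95548037e-01, -9.01956562e-02,
         4.50119425e-01],
       [-9.99625488e-01, -2.72369523e-02,  2.65176649e-03,
        -1.38492358e-02],
       [ 1.83306134e-04,  9.02344428e-02,  9.95920535e-01,
         1.14376913e+00],
       [ 0.00000000e+00,  0.00000000e+00,  0.00000000e+00,
         1.00000000e+00]])}
wrist {'vertical_fov': 61.51158160826034, 'cx': 252.59632154958354, 'cy': 195.06483358709838, 'tool_from_camera': array([[-6.83247625e-04,  9.51802220e-01,  3.06711699e-01,
         7.95203488e-02],
       [ 9.99999765e-01,  6.68314583e-04,  1.53708385e-04,
         7.79268802e-04],
       [-5.86799192e-05,  3.06711732e-01, -9.51802453e-01,
        -1.71700703e-01],
       [ 0.00000000e+00,  0.00000000e+00,  0.00000000e+00,
         1.00000000e+00]])}
```

View pics/a.png

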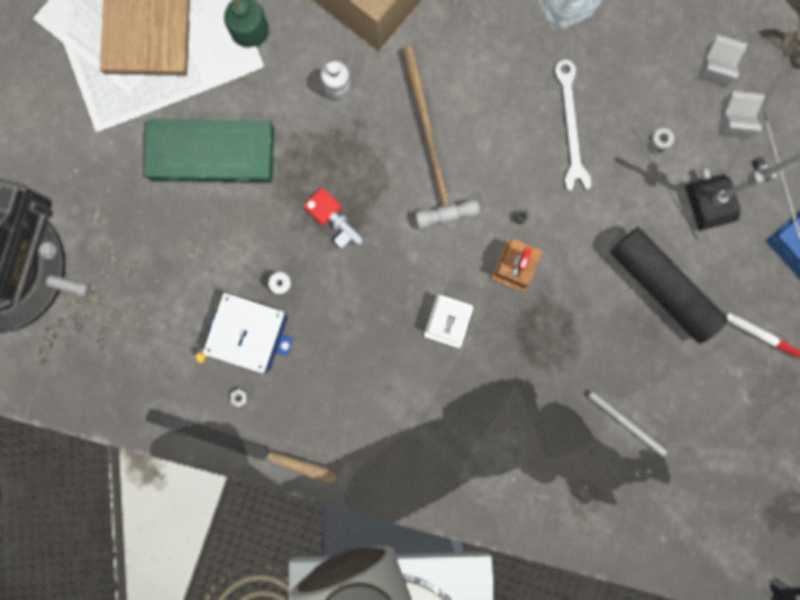

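View pics/b.png

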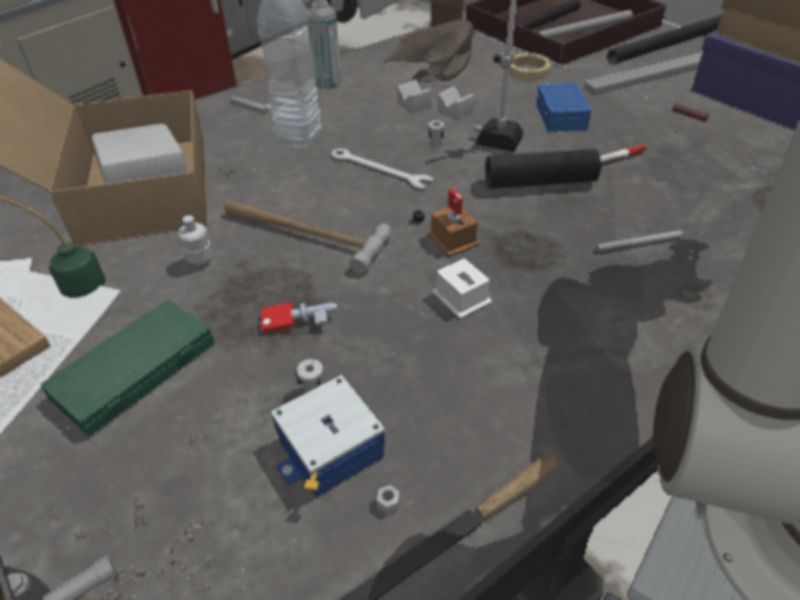

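Candidates for the key in the top view (800 px scale): the one standing in the brown wooden stand at (522,262), and a bigger red key lying loose at (325,207), a decoy. The white stand at (449,320) is the wrong colour. The blue box's plate is at (243,333), its flag at (200,357). I'll confirm with a crop and get rough positions.

```bash
python3 - <<'E'
from h import *
c=cam('top'); k=512/800
for n,u,v,z in(('keyhole',243,337,.06),('stand',519,265,.045),('head top',524,259,.093),('bigkey',325,207,.01),('whitestand',449,320,.045)):
    print(n,onz(c,u*k,v*k,z).round(3))
im=cv2.imread('pics/top0.png');sc=cv2.imread('pics/scene0.png')
def cr(im,u,v,r=25): return cv2.resize(im[v-r:v+r,u-r:u+r],(390,290*390//290),interpolation=cv2.INTER_CUBIC)
cv2.imwrite('pics/c.png',cv2.resize(np.hstack([cr(im,333,168),cr(sc,290,142,35)]),(780,390)))
E
```

```text
keyhole [0.503 0.214 0.06 ]
stand [ 0.604 -0.215  0.045]
head top [ 0.606 -0.214  0.093]
bigkey [0.713 0.09  0.01 ]
whitestand [ 0.521 -0.103  0.045]
```

View pics/c.png

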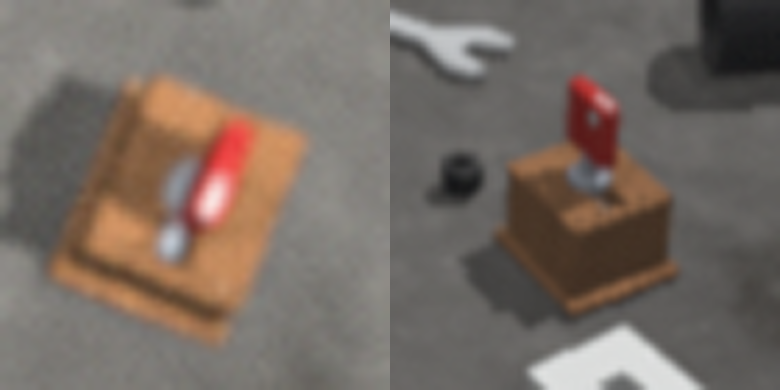

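The crop shows the right key, standing in the wooden socket, with its slot and bit toward the lower left (key yaw about 2.6 to 2.7). I'll move above it.

Emit:
servo_tool(deltas=[[0,0,0,0,0,0.156],[0,0,0,0,0,0.156],[0,0,0,0,0,0.156],[0,0,0,0,0,0.156],[0,0,0,0,0,0.156],[0.021,-0.038,0,0,0,0],[0.021,-0.038,0,0,0,0],[0.021,-0.038,0,0,0,0],[0.021,-0.038,0,0,0,0],[0.021,-0.038,0,0,0,0],[0.021,-0.038,0,0,0,0],[0.021,-0.038,0,0,0,0],[0.021,-0.038,0,0,0,0],[0.021,-0.038,0,0,0,0],[0.021,-0.038,0,0,0,0],[0.021,-0.038,0,0,0,0],[0.021,-0.038,0,0,0,0],[0,0,0,0,0,0]])

```text
t: 2.4
eef_pos: [0.6093, -0.2457, 0.1972]
orientation: [-3.109, 0.01, -0.398]
contact_force: [-0.4, -0.2, -0.1]
gripper_width: 0.0855
```

```bash
python3 - <<'E'
from h import *
s,im=snap('wrist','w1'); print(s['t'],s['eef_pos'],s['orientation'],s['gripper_width'])
cv2.imwrite('pics/w1b.png',cv2.resize(im,(800,600))[:,:,::-1])
E
```

```text
2.4 [ 0.60934327 -0.24569345  0.19720733] [-3.10857139  0.01020444 -0.39796791] 0.08553193830730718
```

View pics/w1b.png

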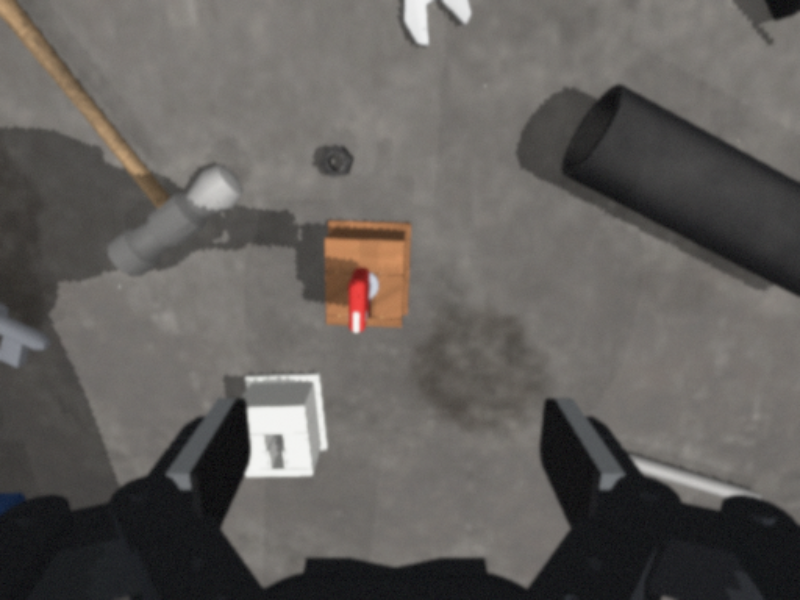

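The key head is at about (358,298), white line at the bottom (357,322), so the bit is on the tool's -x side. The decoy white stand is at (280,430), the black nut at (333,160). Now the numbers.

```bash
cat >> h.py <<'E'
def redmask(im):
    h=cv2.cvtColor(im,cv2.COLOR_RGB2HSV); 
    return (((h[...,0]<5)|(h[...,0]>172))&(h[...,1]>150)&(h[...,2]>90)).astype(np.uint8)
def stats(m,ctr,rad):
    n,l,st,ce=cv2.connectedComponentsWithStats(m)
    return l,[(i,st[i].tolist(),ce[i].round(1).tolist()) for i in range(1,n) if st[i][4]>15 and np.hypot(*(ce[i]-ctr))<rad]
E
python3 - <<'E'
from h import *
im=cv2.imread('pics/w1.png')[:,:,::-1].copy(); s=ctrl.get_state(); c=cam('wrist',s)
l,st=stats(redmask(im),np.array([229,190]),40); print(st)
h=cv2.cvtColor(im,cv2.COLOR_RGB2HSV)
m=((h[...,0]>5)&(h[...,0]<16)&(h[...,1]>110)&(h[...,2]>60)).astype(np.uint8)
m2=((h[...,0]>5)&(h[...,0]<16)&(h[...,1]>110)&(h[...,2]>130)).astype(np.uint8)
l2,st2=stats(m,np.array([235,175]),40); print(st2); print(stats(m2,np.array([235,175]),40)[1])
for q in range(160,216,4): print(q,''.join(str(int(x)).rjust(4) for x in h[q,205:268:2,2]))
# white line
w=(h[...,1]<70)&(h[...,2]>200); ys,xs=np.nonzero(w[190:220,215:245]); print('white',xs.mean()+215,ys.min()+190,ys.max()+190, onz(c,xs.mean()+215,ys.mean()+190,.093))
E
```

```text
[(1, [223, 172, 14, 39, 344], [229.1, 188.5])]
[(1, [208, 141, 55, 68, 2878], [235.2, 171.6])]
[(1, [208, 141, 55, 68, 1902], [241.6, 170.9]), (2, [209, 194, 15, 14, 183], [215.7, 200.3])]
160   73 119 188 198 194 197 194 195 194 193 193 194 188 183 183 182 183 180 187 195 195 194 195 195 194 195 186 164 157 122 120 121
164   76 104 153 163 173 174 189 187 190 191 191 198 196 184 186 184 185 183 184 194 197 197 197 195 202 208 197 163 153 121 115 118
168   73  89 118 124 123 127 122 123 124 125 129 136 169 185 186 185 187 188 193 198 202 199 202 202 204 204 192 161 151 113 113 113
172   71  84 106 107 108 113 110 109 111 111 110 109 109 107 118 149 177 183 184 183 188 183 185 187 184 189 181 153 149 119 116 116
176   71  86 106 108 108 107 105 107 105 104 102 101 100 104 117 139 183 168 160 170 177 175 164 165 166 167 153 155 151 113 110 112
180   70  78 104 107 108 108 109 106 102 112 131 161 185 178 148 138 190 218 188 180 177 178 179 176 177 173 170 155 140 112 112 113
184   68  75 100 108 106 104 100 101 101 146 215 232 236 231 188 139 177 218 195 177 176 174 171 167 163 165 164 
[... 308 characters left out ...]
80 177 176 159 163 176 221 233 237 230 183 127 115 160 179 182 183 185 182 183 180 181 159 161 129 114 114 119
200  119 120 161 177 178 180 185 186 185 181 226 244 237 229 182 131 119 164 179 183 182 180 183 185 185 182 161 157 130 112 110 115
204  122 123 163 174 177 178 175 178 178 181 227 248 242 230 192 163 163 168 167 173 169 167 164 163 164 156 122 109 113 110 110 109
208  126 120 127 129 130 128 132 134 136 164 228 248 241 230 178 150 150 150 151 149 155 156 157 155 155 154 129 109 106 107 106 108
212  118 118 118 119 113 114 113 111 114 116 155 216 195 151 123 112 114 114 114 115 113 111 115 116 111 108 109 108 106 108 107 108
white 227.5 200 212 [ 0.59933554 -0.21356808  0.093     ]
```

Emit:
servo_tool(deltas=[[0,0,0,-0.033,0.01,0],[-0.007,-0.013,0.015,0,0,0],[-0.007,-0.013,0.02,0,0,0],[0,0,0.015,0,0,0],[0,0,0,0,0,0]])

```text
t: 3.08
eef_pos: [0.5961, -0.2335, 0.1479]
orientation: [-3.137, -0.004, -0.374]
contact_force: [0.9, 0.2, -0.4]
gripper_width: 0.0853
```

```bash
python3 - <<'E'
from h import *
s,im=snap('wrist','w2'); print(s['t'],s['eef_pos'],s['orientation'])
c=cam('wrist',s)
l,st=stats(redmask(im),np.array([252,240]),120); print(st)
h=cv2.cvtColor(im,cv2.COLOR_RGB2HSV)
for z in(.093,):
  w=((h[...,1]<80)&(h[...,2]>200)).astype(np.uint8); print(stats(w,np.array([252,240]),100)[1])
cv2.imwrite('pics/w2b.png',cv2.resize(im[150:390,150:350],(666,800),interpolation=cv2.INTER_CUBIC)[:,:,::-1])
cv2.imwrite('pics/w2b.png',cv2.resize(im[120:340,130:380],(680,598),interpolation=cv2.INTER_CUBIC)[:,:,::-1])
E
```

```text
3.075 [ 0.5961145  -0.23345459  0.14794379] [-3.13749208 -0.00352223 -0.37440567]
[(1, [220, 168, 15, 47, 471], [227.5, 187.9])]
[(2, [237, 175, 5, 14, 57], [238.6, 181.5]), (3, [223, 208, 6, 9, 41], [225.8, 211.9]), (7, [172, 248, 28, 55, 302], [192.0, 269.2]), (8, [149, 272, 40, 52, 1268], [172.9, 299.0])]
```

View pics/w2b.png

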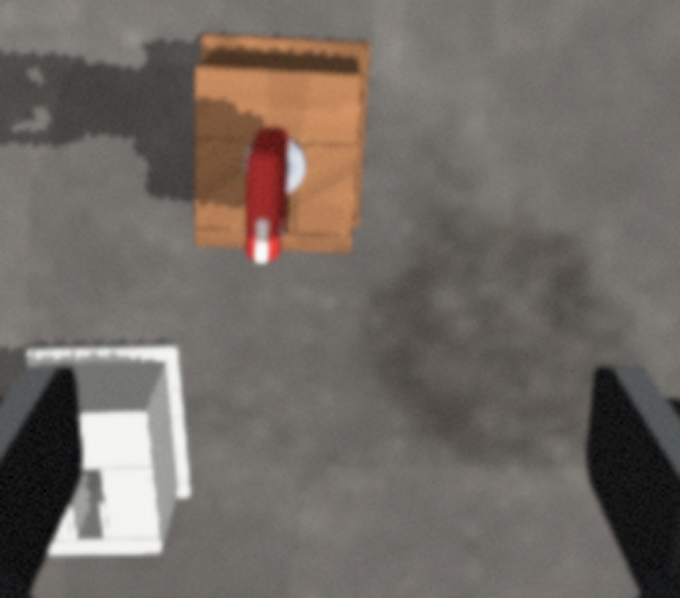

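The key head is at about (265,195) in the crop, offset from the image centre. I'll cast the block's top corners and the white line onto their planes.

```bash
python3 - <<'E'
from h import *
s=ctrl.get_state(); c=cam('wrist',s); g=lambda u,v:(130+u/2.72-.3,120+v/2.72-.3)
P=[onz(c,*g(*p),.045)[:2] for p in((196,67),(360,70),(352,250),(195,245))]
print(np.round(P,4)); P=np.array(P)
print('sizes',[round(float(np.linalg.norm(P[i]-P[(i+1)%4])),4) for i in range(4)],'ctr',P.mean(0))
a=(P[3]-P[0]+P[2]-P[1]);print('slot yaw x-edges',np.arctan2(a[1],a[0]),'other',np.arctan2(*( (P[1]-P[0]+P[2]-P[3])[::-1]))) 
A,B=onz(c,*g(262,264),.093),onz(c,*g(264,215),.093); print('head end',A,'line inner',B,np.linalg.norm(A-B),np.arctan2(*(A-B)[[1,0]]))
E
```

```text
[[ 0.647  -0.2062]
 [ 0.6272 -0.2539]
 [ 0.5719 -0.2298]
 [ 0.5927 -0.1814]]
sizes [0.0516, 0.0604, 0.0526, 0.0597] ctr [ 0.60969328 -0.21782623]
slot yaw x-edges 2.7221037156842334 other -1.97107003167035
head end [ 0.59415382 -0.21072558  0.093     ] line inner [ 0.60719177 -0.21683268  0.093     ] 0.01439738413138808 2.7035351768205107
```

Emit:
servo_tool(deltas=[[0.003,-0.01,0.01,-0.004,-0.004,0.02],[0.003,-0.01,0.01,0,0,0.02],[0,0,0,0,0,0],[0,0,0,0,0,0]], grip=60)

```text
t: 3.62
eef_pos: [0.6034, -0.2363, 0.1288]
orientation: [-3.126, -0.002, -0.38]
contact_force: [-0.2, 0.1, -0.6]
gripper_width: 0.0516
```

Emit:
servo_tool(deltas=[[0,-0.015,0,0,0,0]])

```text
t: 3.75
eef_pos: [0.6068, -0.2281, 0.1291]
orientation: [-3.121, -0.002, -0.369]
contact_force: [0.1, 0.3, 0.4]
gripper_width: 0.0513
```

Emit:
servo_tool(deltas=[[0,0,0,0,0,0]])

```text
t: 3.88
eef_pos: [0.6071, -0.2275, 0.1294]
orientation: [-3.121, -0.002, -0.368]
contact_force: [-0.0, 0.7, -0.1]
gripper_width: 0.0514
```

Emit:
servo_tool(deltas=[[-0.002,-0.01,0.01,-0.02,0,0.045],[-0.001,-0.004,0.01,-0.01,0,0.02],[0,0,0,0,0,0]])

```text
t: 4.25
eef_pos: [0.5988, -0.2387, 0.108]
orientation: [-3.131, -0.001, -0.383]
contact_force: [-0.1, -0.3, -0.0]
gripper_width: 0.0513
```

Emit:
servo_tool(deltas=[[0,0,0,0,0,0.03]])

```text
t: 4.38
eef_pos: [0.5956, -0.2459, 0.108]
orientation: [-3.125, -0.0, -0.399]
contact_force: [0.4, -0.1, -0.5]
gripper_width: 0.0513
```

Emit:
servo_tool(deltas=[[0,0,0,0,0,0]])

```text
t: 4.5
eef_pos: [0.5954, -0.2467, 0.1082]
orientation: [-3.125, -0.001, -0.4]
contact_force: [-0.1, -0.8, -0.0]
gripper_width: 0.0511
```

```bash
python3 -c "
from h import *
s=ctrl.get_state();print(s['q'],s['joint_vel'],s['eef_pos'],s['orientation'])"
```

```text
[-0.4009722   0.29998903  0.23779188  1.50802044  0.01671555  3.14076156] [ 0.00952325 -0.00154178  0.00155556 -0.00038083  0.00303999 -0.00048459] [ 0.59537244 -0.246725    0.1081651 ] [-3.12487759e+00 -5.92621781e-04 -4.00141219e-01]
```

Joint 6 is at its limit with this yaw, which explains the drift. I'll take the other half-turn grasp (tool yaw ≈ 2.72) so it sits mid-range.

Emit:
servo_tool(deltas=[[0,0,-0.03,-0.015,0,-0.18],[0,0,0,0,0,-0.18],[0,0,0,0,0,-0.18],[0,0,0,0,0,-0.18],[0,0,0,0,0,-0.18],[0,0,0,0,0,-0.18],[0,0,0,0,0,-0.18],[0,0,0,0,0,-0.18],[0,0,0,0,0,-0.18],[0,0,0,0,0,-0.18],[0,0,0,0,0,-0.18],[0,0,0,0,0,-0.18],[0,0,0,0,0,-0.18],[0,0,0,0,0,-0.18],[0,0,0,0,0,-0.18],[0,0,0,0,0,-0.18],[0,0,0,0,0,-0.18],[0,0,0,0,0,-0.18]])

```text
t: 6.75
eef_pos: [0.5974, -0.2493, 0.1449]
orientation: [3.141, 0.011, 2.945]
contact_force: [0.9, -0.0, -0.2]
gripper_width: 0.0512
```

Emit:
servo_tool(deltas=[[0,0,0,0,-0.01,0.11],[0,0,0,0,0,0.1],[0,0,0,0,0,0]])

```text
t: 7.12
eef_pos: [0.5978, -0.2496, 0.1457]
orientation: [3.137, 0.022, 2.734]
contact_force: [-0.4, 0.2, -0.9]
gripper_width: 0.0518
```

Emit:
servo_tool(deltas=[[0.002,0.017,0,0.004,0.022,0.01],[0.001,0.017,0,0,0,0],[0,0,0,0,0,0]])

```text
t: 7.5
eef_pos: [0.6092, -0.2165, 0.1463]
orientation: [3.14, 0.001, 2.729]
contact_force: [0.0, -0.4, 1.0]
gripper_width: 0.0513
```

```bash
python3 - <<'E'
from h import *
s,im=snap('wrist','w3'); print(s['t'],s['eef_pos'],s['orientation'],s['q'])
c=cam('wrist',s); h=cv2.cvtColor(im,cv2.COLOR_RGB2HSV)
l,st=stats(redmask(im),np.array([252,240]),150); print(st)
w=((h[...,1]<90)&(h[...,2]>190)).astype(np.uint8); print(stats(w,np.array([252,240]),60)[1])
cv2.imwrite('pics/w3b.png',cv2.resize(im[120:340,130:380],(680,598),interpolation=cv2.INTER_CUBIC)[:,:,::-1])
E
```

```text
7.5 [ 0.60924782 -0.21650503  0.1462797 ] [3.14049205e+00 9.77215309e-04 2.72935091e+00] [-3.41943611e-01  3.09180289e-01  3.22677858e-01  1.58324179e+00
  1.02924431e-03  7.02981389e-02]
[(1, [245, 173, 14, 48, 429], [251.1, 199.2])]
[(5, [240, 179, 6, 15, 74], [242.6, 185.5]), (6, [249, 182, 6, 18, 95], [251.4, 190.1])]
```

View pics/w3b.png

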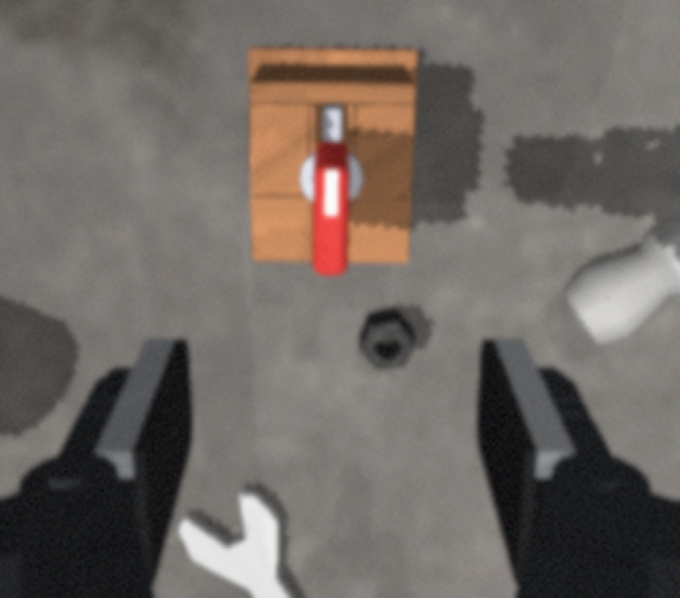

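The key is centred between the jaws (crop u≈331), with the bit in its slot above (331,123). A last check of the numbers before I descend.

```bash
python3 - <<'E'
from h import *
s=ctrl.get_state(); c=cam('wrist',s); g=lambda u,v:(130+u/2.72-.3,120+v/2.72-.3)
A=onz(c,*g(332,167),.093);B=onz(c,*g(330,272),.093);print(A,B,np.linalg.norm(A-B),(A+B)/2,np.arctan2(*(A-B)[[1,0]]))
P=np.array([onz(c,*g(*p),.045)[:2] for p in((251,103),(414,103),(409,262),(252,262))])
print(P.mean(0),np.arctan2(*(P[0]-P[3]+P[1]-P[2])[::-1]),np.linalg.norm(P[1]-P[0]))
E
```

```text
[ 0.59462    -0.21134351  0.093     ] [ 0.62189783 -0.2239446   0.093     ] 0.030047758128805866 [ 0.60825892 -0.21764406  0.093     ] 2.708842614886199
[ 0.61211829 -0.21931431] 2.7149775909815688 0.051332141730776173
```

Emit:
servo_tool(deltas=[[0,-0.001,0.017,0,0,0.013],[0,0,0.02,0,0,0],[0,0,0.02,0,0,0],[0,0,0.018,0,0,0],[0,0,0.008,0,0,0],[0,0,0,0,0,0]])

```text
t: 8.3
eef_pos: [0.6066, -0.2198, 0.0562]
orientation: [3.141, -0.001, 2.713]
contact_force: [-0.4, 0.3, 0.6]
gripper_width: 0.0513
```

Emit:
servo_tool(deltas=[[-0.001,0.003,-0.002,0,0,0],[0,0.001,-0.001,0,0,0]])

```text
t: 8.55
eef_pos: [0.61, -0.2167, 0.0606]
orientation: [3.141, 0.001, 2.713]
contact_force: [-0.1, -0.6, -1.0]
gripper_width: 0.0511
```

Emit:
servo_tool(deltas=[[0,0,0,0,0,0],[0,0,0,0,0,0],[0,0,0,0,0,0],[0,0,0,0,0,0]], grip=0)

```text
t: 9.05
eef_pos: [0.6108, -0.2168, 0.0621]
orientation: [3.141, 0.003, 2.713]
contact_force: [-0.3, -0.6, -0.5]
gripper_width: 0.0072
```

Emit:
servo_tool(deltas=[[0,0,0,0,0,0],[0,0,0,0,0,0]])

```text
t: 9.3
eef_pos: [0.6107, -0.2168, 0.0621]
orientation: [3.141, 0.003, 2.713]
contact_force: [0.3, -0.3, 0.4]
gripper_width: 0.0066
```

```bash
python3 - <<'E'
from h import *
s,im=snap('wrist','w4'); print(s['t'],s['eef_pos'],s['orientation'],s['gripper_width'],s['contact_force'],s['moment'])
_,sc=snap('scene','s4')
a=cv2.resize(im[150:384,150:362],(400,440),interpolation=cv2.INTER_CUBIC);b=cv2.resize(sc[90:190,240:331],(400,440),interpolation=cv2.INTER_CUBIC)
cv2.imwrite('pics/w4b.png',np.hstack([a,b])[:,:,::-1])
E
```

```text
9.3 [ 0.61071021 -0.21681456  0.06205617] [3.14094315 0.00332448 2.71286014] 0.00655387163697793 [ 0.27883822 -0.34205178  0.42504298] [-0.03625285  0.00664336 -0.00621462]
```

View pics/w4b.png

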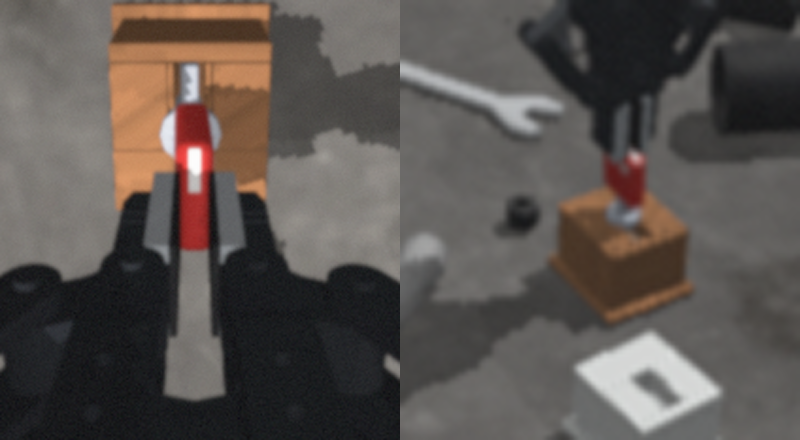

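Gripped; the head is square between the pads, still seated in the socket. Now lifting.

Emit:
servo_tool(deltas=[[0,0,-0.005,0,0,0],[0,0,-0.015,0,0,0],[0,0,-0.02,0,0,0],[0,0,-0.02,0,0,0],[0,0,-0.02,0,0,0],[0,0,-0.02,0,0,0],[0,0,0,0,0,0]])

```text
t: 10.28
eef_pos: [0.6105, -0.2167, 0.1704]
orientation: [3.141, 0.006, 2.713]
contact_force: [-0.6, -0.7, -1.7]
gripper_width: 0.0068
```

Emit:
servo_tool(deltas=[[0.01,0.016,0,0,0.003,0],[0.02,0.032,0,0,0,0],[0.0227,0.0353,0,0,0,0],[0.0227,0.0353,0,0,0,0],[0.0227,0.0353,0,0,0,0],[0.0227,0.0353,0,0,0,0],[0.0227,0.0353,0,0,0,0],[0.0227,0.0353,0,0,0,0],[0.0227,0.0353,0,0,0,0],[0.018,0.028,0,0,0,0],[0.008,0.012,0,0,0,0],[0,0,0,0,0,0]])

```text
t: 11.78
eef_pos: [0.5432, 0.1975, 0.1611]
orientation: [-3.138, -0.01, 2.716]
contact_force: [-0.1, -0.9, -0.8]
gripper_width: 0.007
```

```bash
python3 - <<'E'
from h import *
s,im=snap('wrist','w5'); print(s['t'],s['eef_pos'],s['orientation'],s['gripper_width'],s['contact_force'])
cv2.imwrite('pics/w5b.png',cv2.resize(im,(800,600),interpolation=cv2.INTER_CUBIC)[:,:,::-1])
E
```

```text
11.775 [0.54315921 0.19754429 0.16112227] [-3.137926   -0.01016015  2.7164992 ] 0.006990819403571974 [-0.08368908 -0.91264131 -0.83030595]
```

View pics/w5b.png

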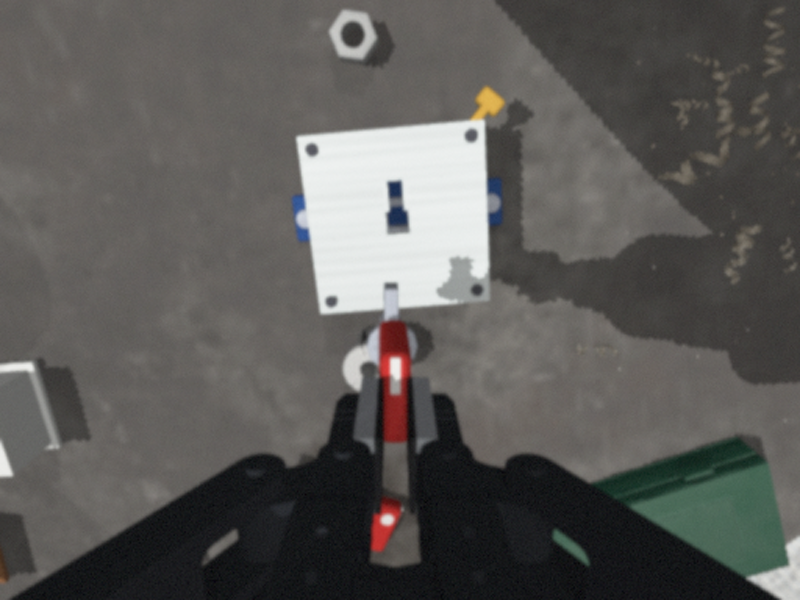

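The plate is clear. The keyhole's wide part is at about (397,220) with the slot pointing up to (395,182), i.e. along tool +x; the flag is at (488,103), the bright nut at (353,35), and the collet partly under the key at (358,368).

```bash
cat > kh.py <<'E'
from h import *
def run(s,im):
    c=cam('wrist',s); h=cv2.cvtColor(im,cv2.COLOR_RGB2HSV)
    w=((h[...,1]<45)&(h[...,2]>150)).astype(np.uint8)
    n,l,st,ce=cv2.connectedComponentsWithStats(w); k=1+np.argmax(st[1:,4]); m=(l==k).astype(np.uint8)
    cs,hi=cv2.findContours(m,cv2.RETR_CCOMP,cv2.CHAIN_APPROX_NONE)
    for ct,hh in zip(cs,hi[0]):
        a=cv2.contourArea(ct)
        if hh[3]<0 and a>1000:
            q=cv2.approxPolyDP(cv2.convexHull(ct),12,True)[:,0]
            P=np.array([onz(c,*p,.06)[:2] for p in q]); print('plate',q.tolist(),P.round(4).tolist(),P.mean(0).round(4),[round(float(np.linalg.norm(P[i]-P[i-1])),4) for i in range(len(P))])
            for i in range(len(P)):
                d=P[i]-P[i-1]; print(' edge yaw',round(float(np.arctan2(d[1],d[0])),4))
        if hh[3]>=0 and a>150:
            # map contour points to plane
            P=np.array([onz(c,*p,.06)[:2] for p in ct[:,0].astype(float)])
            r=cv2.minAreaRect((P*1000).astype(np.float32)); print('hole',cv2.boundingRect(ct),'ctr',P.mean(0).round(4),r)
            tx=np.array([np.cos(s['orientation'][2]),np.sin(s['orientation'][2])]); ty=np.array([tx[1],-tx[0]])
            o=P.mean(0); X=(P-o)@tx*1e3; Y=(P-o)@ty*1e3
            e=np.arange(-20,22,2)
            for x0 in e:
                k=(abs(X-x0)<1.0)
                if k.sum()>1: print('  x',x0,'y',Y[k].min().round(1),Y[k].max().round(1), 'mid',((Y[k].min()+Y[k].max())/2).round(2))
            print('  x range',X.min(),X.max(),'o',o)
    return c
E
python3 - <<'E'
from kh import *
im=cv2.imread('pics/w5.png')[:,:,::-1].copy(); s=ctrl.get_state(); c=run(s,im)
E
```

```text
plate [[309, 76], [311, 191], [205, 200], [189, 88]] [[0.4799, 0.2747], [0.5696, 0.2413], [0.5384, 0.1521], [0.4484, 0.1834]] [0.5091 0.2128] [0.0966, 0.0957, 0.0945, 0.0953]
 edge yaw 1.2383
 edge yaw -0.3562
 edge yaw -1.9073
 edge yaw 2.8069
hole (246, 115, 16, 35) ctr [0.5022 0.2158] ((501.9344177246094, 216.12350463867188), (12.626618385314941, 28.162294387817383), 66.00918579101562)
  x -14 y -3.6 4.0 mid 0.19
  x -12 y -5.3 6.6 mid 0.61
  x -10 y -5.3 6.5 mid 0.61
  x -8 y -5.3 6.5 mid 0.61
  x -6 y -5.3 6.5 mid 0.61
  x -4 y -6.1 6.5 mid 0.19
  x -2 y -5.3 6.5 mid 0.61
  x 0 y -3.6 4.0 mid 0.19
  x 2 y -3.6 3.9 mid 0.19
  x 4 y -4.4 3.1 mid -0.65
  x 6 y -4.4 3.1 mid -0.65
  x 8 y -4.4 3.1 mid -0.65
  x 10 y -4.4 3.1 mid -0.64
  x 12 y -5.2 3.1 mid -1.06
  x 14 y -4.4 3.1 mid -0.64
  x range -13.683776009599626 14.425776128210167 o [0.50220848 0.21583128]
```

```bash
python3 - <<'E'
from h import *
s=ctrl.get_state(); c=cam('wrist',s); p=np.array(s['eef_pos']); Rm=R.from_euler('xyz',s['orientation']).as_matrix()
f=lambda u,v,zt:(lambda o,d:o+d*(zt-o[2])/d[2])(Rm.T@(c[3][:3,3]-p),Rm.T@ray(c,u*.64,v*.64)[1])
print('head front',f(397,357,-.031),'back',f(395,440,-.031))
print('bit end',f(391,291,.026),'bit left',f(384,300,.026),f(398,300,.026),'bit end low',f(391,284,.038))
im=cv2.imread('pics/w5.png');print(im[176:215:2,244:258,:].max(2))
E
```

```text
head front [ 0.0153866   0.00074041 -0.031     ] back [-0.01356494  0.0001195  -0.031     ]
bit end [ 0.01958752 -0.00147084  0.026     ] bit left [ 0.01573951 -0.0043574   0.026     ] [0.0157358  0.00139321 0.026     ] bit end low [ 0.01922628 -0.00155683  0.038     ]
[[236 237 237 236 236 235 237 236 236 236 236 236 237 236]
 [235 237 235 235 236 236 234 235 236 234 236 235 236 236]
 [232 223 209 196 194 194 193 195 192 199 217 228 233 234]
 [224 196 147 113 101 101 101 100 100 122 168 216 231 234]
 [224 193 153 131 128 128 126 127 129 135 164 215 231 234]
 [226 202 191 194 196 196 195 193 196 193 197 220 231 234]
 [222 202 198 207 210 211 209 210 208 205 203 219 228 230]
 [222 201 197 206 213 211 209 211 208 206 202 221 230 231]
 [224 207 200 208 211 210 208 207 209 203 203 220 231 233]
 [226 213 203 208 210 211 207 208 208 204 202 221 229 231]
 [219 203 202 208 212 209 207 206 207 201 192 195 198 197]
 [149 155 184 206 210 209 208 207 207 198 173 136 112 106]
 [101 133 175 202 207 209 206 200 197 190 162 119  98  96]
 [110 136 177 195 192 183 172 159 150 145 129 105  93  93]
 [112 127 151 163 150 131 121 115 111 111 107  93  88  90]
 [117 117 120 115 109 100  98  95  96  96  93  89  87  85]
 [116 115 109 105 100  99  95  94  94  92  92  92  92  88]
 [124 117 110 105 101  98  97  97  93  94  92  91  92  91]
 [124 118 112 108 104 100  96  96  93  93  95  92  91  91]
 [125 117 113 107 105 102 101  99  95  92  95  95  93  93]]
```

```bash
python3 - <<'E'
import cv2
im=cv2.imread('pics/w5.png');cv2.imwrite('pics/w5c.png',cv2.resize(im[175:290,200:305],None,fx=5.2,fy=5.2,interpolation=cv2.INTER_CUBIC))
E
```

```text
(no output)
```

View pics/w5c.png

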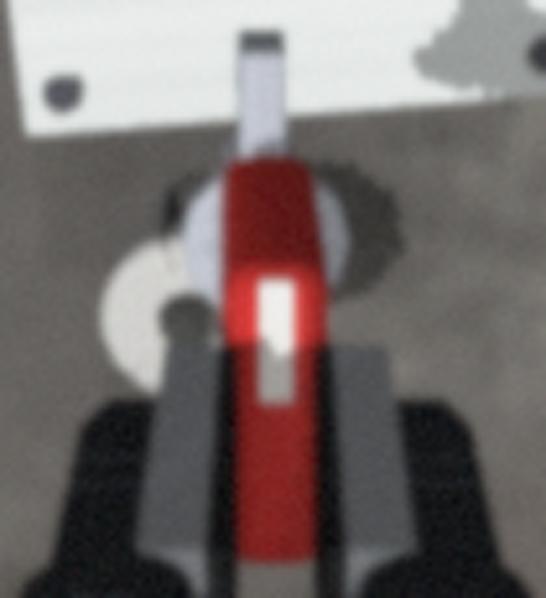

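The key leans about 0.03 rad in the grip: top white line at u=277, collar at 267, bit at 262. I'll tilt the tool to compensate, align the yaw to 2.80, and come above the keyhole.

Emit:
servo_tool(deltas=[[0.012,0,0,-0.025,0.0,-0.04],[0.012,0,0.006,0,-0.01,-0.045],[0.01,0,0.01,0,0,0],[0.003,0,0.01,0,0,0],[0,0,0,0,0,0]])

```text
t: 12.45
eef_pos: [0.5095, 0.2061, 0.134]
orientation: [3.12, 0.002, 2.797]
contact_force: [0.3, -0.4, -1.6]
gripper_width: 0.0072
```

```bash
python3 - <<'E'
from h import *
s,im=snap('wrist','w6'); print(s['t'],s['eef_pos'],s['orientation'],s['q'],s['gripper_width'])
c=ctrl.camera_info('wrist');print(c['cx'],c['tool_from_camera'][:,3])
cv2.imwrite('pics/w6b.png',cv2.resize(im[130:270,175:335],None,fx=4.2,fy=4.2,interpolation=cv2.INTER_CUBIC)[:,:,::-1])
E
```

```text
12.45 [0.50945046 0.20607534 0.13402174] [3.12037209e+00 1.92656554e-03 2.79660459e+00] [0.37603855 0.0536813  0.00620655 1.50786469 0.01466715 0.72111953] 0.00717346931650047
252.59632154958354 [ 7.73188856e-02  3.30062383e-05 -1.71696481e-01  1.00000000e+00]
```

View pics/w6b.png

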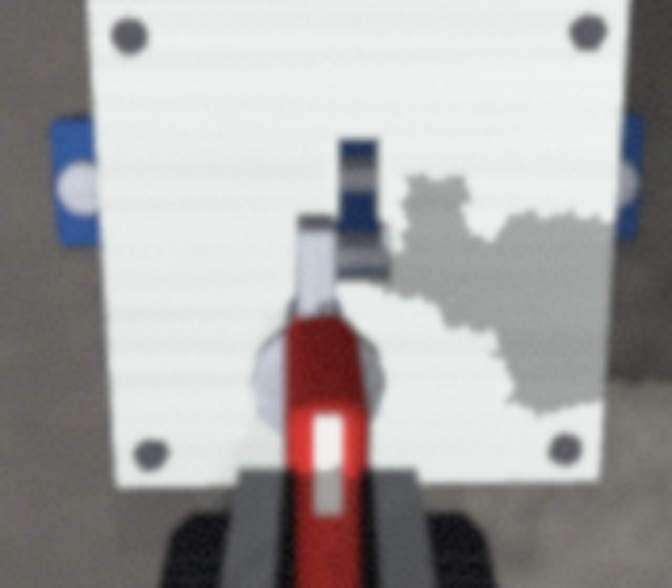

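The bit (318,265) is parallel to the slot (358,190) but offset sideways, as the arm stopped about 7 mm short. Remeasuring the hole from here.

```bash
python3 - <<'E'
from kh import *
im=cv2.imread('pics/w6.png')[:,:,::-1].copy(); s=ctrl.get_state(); c=cam('wrist',s)
p=np.array(s['eef_pos']); Rm=R.from_euler('xyz',s['orientation']).as_matrix()
g=lambda u,v:(175+u/4.2-.3,130+v/4.2-.3)
def wf(u,v,z): 
    q=onz(c,*g(u,v),z); return q.round(4)
zo=p[2]-.017
print('hole: slot end mid',wf(358,139,.06),'slot end L/R',wf(338,139,.06),wf(378,139,.06),'wide bottom mid',wf(361,280,.06),'wide BR',wf(388,279,.06))
print('bit end top',wf(318,226,zo-.009),'collar ctr',wf(318,381,zo+.004)[:2],'head top front',wf(328,410,zo+.048))
P=np.array([onz(c,*q,.06)[:2] for q in (g(88,-8),g(630,0),g(601,480),g(117,488))]);
h=cv2.cvtColor(im,cv2.COLOR_RGB2HSV)
S=np.array([wf(*q,.06)[:2] for q in((129,36),(588,32),(565,449),(151,453))]);print('screws',S.tolist(),S.mean(0),[np.arctan2(*(S[a]-S[b])[::-1]).round(4) for a,b in((0,3),(1,2),(0,1),(3,2))])
E
```

```text
hole: slot end mid [0.4895 0.2212 0.06  ] slot end L/R [0.4882 0.2177 0.06  ] [0.4907 0.2247 0.06  ] wide bottom mid [0.5156 0.2126 0.06  ] wide BR [0.5172 0.2175 0.06  ]
bit end top [0.4894 0.2126 0.1085] collar ctr [0.5081 0.2056] head top front [0.4944 0.211  0.1655]
screws [[0.4575, 0.1887], [0.4852, 0.2669], [0.5633, 0.2391], [0.5353, 0.1614]] [0.510325 0.214025] [np.float64(2.8041), np.float64(2.7996), np.float64(-1.9112), np.float64(-1.9167)]
```

Emit:
servo_tool(deltas=[[0.001,0.0085,0,0,0,0],[0,0,0,0,0,0]])

```text
t: 12.75
eef_pos: [0.5127, 0.2148, 0.1353]
orientation: [3.119, 0.003, 2.796]
contact_force: [-0.0, 0.2, -0.8]
gripper_width: 0.0071
```

Emit:
servo_tool(deltas=[[0.001,-0.001,0.011,0,0,0],[0,0,0.008,0,0,0],[0,0,0,0,0,0]])

```text
t: 13.12
eef_pos: [0.5116, 0.2146, 0.1145]
orientation: [3.12, 0.003, 2.796]
contact_force: [0.2, 0.1, -0.4]
gripper_width: 0.0071
```

```bash
python3 - <<'E'
from h import *
s,im=snap('wrist','w7'); print(s['t'],s['eef_pos'],s['orientation'],s['contact_force'])
c=cam('wrist',s);h=cv2.cvtColor(im,cv2.COLOR_RGB2HSV)
g=im.max(2).astype(int)-0
for v in range(150,212,3): print(v,' '.join(f'{x:3d}' for x in im[v,236:274,0]))
E
```

```text
13.125 [0.5115687  0.21459383 0.11452882] [3.11990867e+00 2.70007810e-03 2.79592789e+00] [ 0.15513452  0.11661698 -0.39402878]
150 230 230 231 231 230 230 230 230 231 230 230 231 231 231 231 232 231 231 231 232 232 232 234 233 233 233 232 232 231 232 233 233 233 233 233 234 233 234
153 234 234 235 234 235 235 235 234 235 234 235 235 235 235 234 235 235 235 235 236 236 234 234 236 236 234 235 235 235 235 235 235 236 236 236 236 236 235
156 234 235 234 234 233 235 235 235 235 234 233 235 235 235 235 235 236 234 235 235 235 235 235 236 234 234 235 234 234 234 235 235 235 235 234 234 235 235
159 233 233 233 233 233 234 233 234 234 234 233 233 233 233 233 232 233 234 233 234 234 234 233 234 234 233 234 234 235 235 235 235 235 236 233 234 234 236
162 231 232 231 232 232 232 231 232 232 231 232 230 232 231 232 230 231 233 231 231 230 232 233 231 230 232 231 232 232 231 230 231 232 231 232 231 231 231
165 234 232 234 234 234 233 233 232 234 233 234 233 232 233 233 233 233 233 232 232 233 233 232 233 232 233 233 232 233 233 233 233 234 234 233 234 233 233
168 232 232 232 231 231 230 229 226 2
[... 1602 characters left out ...]
 131 118 128 141 149 153 155 153 152 152 151 154 154 152 154 153 153 151 153
201 228 230 229 227 205 162 121 108 113 132 168 190 196 197 196 190 187 180 156 117 103 113 137 151 155 156 155 153 153 153 153 152 155 154 154 154 156 154
204 227 228 224 220 200 151 105  99 107 130 152 160 149 136 130 125 121 115 106  91  83 100 130 145 148 151 151 150 153 148 150 150 150 151 151 150 151 151
207 229 228 227 225 208 170 135 115 119 120 113 106 102 100 100  96  96  94  94  94  93  95 105 125 143 152 162 165 163 157 154 152 152 151 151 153 151 155
210 229 223 205 181 166 161 150 132 120 115 112 108 103 100 100  97  96  94  98  90  91  89  92  95 105 130 168 201 215 199 175 158 157 154 155 151 151 152
```

```bash
python3 - <<'E'
from h import *
s=ctrl.get_state(); c=cam('wrist',s); z=s['eef_pos'][2]-.017
e=onz(c,249,169.6,.06); w=onz(c,248.9,191,.06); b=onz(c,249.9,184.7,z-.009); a=2.798
ux=np.array([np.cos(a),np.sin(a),0]); uy=np.array([np.sin(a),-np.cos(a),0])
C=e-.022*ux; K=b-.020*ux
print('hole',C,'hole via step',w-.0062*ux,'key',K,'along',(C-K)@ux,'across',(C-K)@uy)
E
```

```text
hole [0.50983682 0.21387103 0.06      ] hole via step [0.51007749 0.21360272 0.06      ] key [0.51078012 0.21377831 0.08890329] along 0.000919401253342881 across -0.00023047671666782135
```

Aligned to within 1 mm. A small nudge, then a gentle descent.

Emit:
servo_tool(deltas=[[0.0008,0,0.004,0,0.003,0],[0,0,0.004,0,0,0],[0,0,0.004,0,0,0],[0,0,0,0,0,0]])

```text
t: 13.68
eef_pos: [0.5111, 0.2152, 0.1025]
orientation: [3.119, 0.0, 2.796]
contact_force: [-0.1, 0.6, -1.9]
gripper_width: 0.007
```

Emit:
servo_tool(deltas=[[0,-0.0004,0.003,0,0,0],[0,0,0.003,0,0,0],[0,0,0.003,0,0,0],[0,0,0,0,0,0]])

```text
t: 14.18
eef_pos: [0.5111, 0.215, 0.0929]
orientation: [3.119, 0.0, 2.796]
contact_force: [-0.8, -0.1, -0.7]
gripper_width: 0.0071
```

Emit:
servo_tool(deltas=[[0,0,0.003,0,0,0],[0,0,0.003,0,0,0],[0,0,0.003,0,0,0]])

```text
t: 14.55
eef_pos: [0.5114, 0.2153, 0.0836]
orientation: [3.119, 0.001, 2.796]
contact_force: [-0.7, -1.0, -1.1]
gripper_width: 0.0066
```

Emit:
servo_tool(deltas=[[0,-0.0002,0.002,0,0,0],[0,0,0.002,0,0,0],[0,0,0.001,0,0,0]])

```text
t: 14.92
eef_pos: [0.5112, 0.2151, 0.078]
orientation: [3.119, 0.0, 2.796]
contact_force: [0.2, -0.1, -1.5]
gripper_width: 0.0072
```

Emit:
servo_tool(deltas=[[0,0,0.001,0,0,0],[0,0,0.001,0,0,0]])

```text
t: 15.18
eef_pos: [0.5116, 0.2153, 0.0768]
orientation: [3.118, 0.001, 2.796]
contact_force: [-1.5, -1.5, 8.2]
gripper_width: 0.0074
```

Emit:
servo_tool(deltas=[[0,0,0.001,0,0,0]])

```text
t: 15.3
eef_pos: [0.5119, 0.2154, 0.0768]
orientation: [3.117, 0.002, 2.796]
contact_force: [-2.3, -1.3, 6.9]
gripper_width: 0.0067
```

Seated: contact at TCP z 0.0768 (expected 0.077), about 7 N. Now turning clockwise (+rz in tool), reading the moment as I go.

```bash
cat > m.py <<'E'
from h import *
s=ctrl.get_state(); print(s['t'],'F',s['contact_force'].round(1),'M',s['moment'].round(3),'pos',s['eef_pos'].round(4),'rpy',s['orientation'].round(3),'tau6',s['joint_torque'][5].round(3),'q6',s['q'][5].round(3),s['gripper_width'].round(4))
E
python3 m.py
```

```text
Traceback (most recent call last):
  File "m.py", line 2, in <module>
    s=ctrl.get_state(); print(s['t'],'F',s['contact_force'].round(1),'M',s['moment'].round(3),'pos',s['eef_pos'].round(4),'rpy',s['orientation'].round(3),'tau6',s['joint_torque'][5].round(3),'q6',s['q'][5].round(3),s['gripper_width'].round(4))
                                                                                                                                                                                                                       ^^^^^^^^^^^^^^^^^^^^^^^^
AttributeError: 'float' object has no attribute 'round'
```

Emit:
servo_tool(deltas=[[0,0,0,0,-0.001,0.05],[0,0,0,0,-0.002,0.08],[0,0,0,0,-0.002,0.08]])

```text
t: 15.68
eef_pos: [0.512, 0.2153, 0.0772]
orientation: [3.117, 0.003, 2.58]
contact_force: [-0.7, -0.2, -1.4]
gripper_width: 0.0067
```

```bash
python3 m.py
```

```text
Traceback (most recent call last):
  File "m.py", line 2, in <module>
    s=ctrl.get_state(); print(s['t'],'F',s['contact_force'].round(1),'M',s['moment'].round(3),'pos',s['eef_pos'].round(4),'rpy',s['orientation'].round(3),'tau6',s['joint_torque'][5].round(3),'q6',s['q'][5].round(3),s['gripper_width'].round(4))
                                                                                                                                                                                                                       ^^^^^^^^^^^^^^^^^^^^^^^^
AttributeError: 'float' object has no attribute 'round'
```

```bash
sed -i "s/,s\['gripper_width'\].round(4)//" m.py; python3 m.py
```

```text
15.675 F [-0.7 -0.2 -1.4] M [-0.173  0.196  0.041] pos [0.512  0.2153 0.0772] rpy [3.117e+00 3.000e-03 2.580e+00] tau6 -1.106 q6 0.953
```

Emit:
servo_tool(deltas=[[0,0,0,0,-0.002,0.08],[0,0,0,0,-0.002,0.08],[0,0,0,0,-0.001,0.06]])

```text
t: 16.05
eef_pos: [0.5113, 0.2146, 0.0771]
orientation: [3.118, 0.002, 2.352]
contact_force: [-1.8, -2.3, 0.8]
gripper_width: 0.0066
```

```bash
python3 m.py
```

```text
16.05 F [-1.8 -2.3  0.8] M [-0.408  0.394  0.079] pos [0.5113 0.2146 0.0771] rpy [3.118e+00 2.000e-03 2.352e+00] tau6 -0.643 q6 1.183
```

Emit:
servo_tool(deltas=[[0,0,0,0,-0.001,0.05],[0,0,0,0,-0.001,0.05]])

```text
t: 16.3
eef_pos: [0.5107, 0.214, 0.0772]
orientation: [3.119, 0.002, 2.248]
contact_force: [-1.6, -2.3, 0.3]
gripper_width: 0.0067
```

```bash
python3 m.py
```

```text
16.3 F [-1.6 -2.3  0.3] M [-0.402  0.306  0.103] pos [0.5107 0.214  0.0772] rpy [3.119e+00 2.000e-03 2.248e+00] tau6 -0.635 q6 1.288
```

Emit:
servo_tool(deltas=[[0,0,0,0,-0.001,0.04]])

```text
t: 16.42
eef_pos: [0.5105, 0.2137, 0.0771]
orientation: [3.12, 0.002, 2.207]
contact_force: [-1.4, -1.6, -0.2]
gripper_width: 0.0067
```

```bash
python3 m.py
```

```text
16.425 F [-1.4 -1.6 -0.2] M [-0.344  0.371 -0.029] pos [0.5105 0.2137 0.0771] rpy [3.120e+00 2.000e-03 2.207e+00] tau6 -0.441 q6 1.33
```

Emit:
servo_tool(deltas=[[0,0,0,0,-0.001,0.04]])

```text
t: 16.55
eef_pos: [0.5102, 0.2135, 0.0771]
orientation: [3.12, 0.003, 2.165]
contact_force: [-2.3, -1.2, 0.7]
gripper_width: 0.0072
```

```bash
python3 m.py
```

```text
16.55 F [-2.3 -1.2  0.7] M [-0.246  0.307  0.017] pos [0.5102 0.2135 0.0771] rpy [3.120e+00 3.000e-03 2.165e+00] tau6 -0.502 q6 1.372
```

Emit:
servo_tool(deltas=[[0,0,0,0,-0.001,0.04]])

```text
t: 16.68
eef_pos: [0.51, 0.2132, 0.0772]
orientation: [3.121, 0.003, 2.124]
contact_force: [-0.4, -0.9, -0.3]
gripper_width: 0.0068
```

```bash
python3 m.py
```

```text
16.675 F [-0.4 -0.9 -0.3] M [-0.314  0.341  0.054] pos [0.51   0.2132 0.0772] rpy [3.121e+00 3.000e-03 2.124e+00] tau6 -0.501 q6 1.414
```

Emit:
servo_tool(deltas=[[0,0,0,0,-0.001,0.04]])

```text
t: 16.8
eef_pos: [0.5098, 0.2131, 0.0772]
orientation: [3.121, 0.003, 2.082]
contact_force: [-1.1, -1.0, -0.5]
gripper_width: 0.0067
```

```bash
python3 m.py
```

```text
16.8 F [-1.1 -1.  -0.5] M [-0.2    0.307  0.073] pos [0.5098 0.2131 0.0772] rpy [3.121e+00 3.000e-03 2.082e+00] tau6 -0.5 q6 1.456
```

Emit:
servo_tool(deltas=[[0,0,0,0,-0.001,0.03]])

```text
t: 16.92
eef_pos: [0.5096, 0.2129, 0.0772]
orientation: [3.121, 0.004, 2.051]
contact_force: [-1.2, -1.0, 0.7]
gripper_width: 0.0071
```

```bash
python3 m.py
```

```text
16.925 F [-1.2 -1.   0.7] M [-0.206  0.262  0.071] pos [0.5096 0.2129 0.0772] rpy [3.121 0.004 2.051] tau6 -0.29 q6 1.487
```

Emit:
servo_tool(deltas=[[0,0,0,0,0,0.02],[0,0,0,0,0,0.02],[0,0,0,0,-0.001,0.02]])

```text
t: 17.3
eef_pos: [0.5095, 0.2129, 0.0772]
orientation: [3.121, 0.004, 1.988]
contact_force: [-1.1, -1.1, -0.1]
gripper_width: 0.007
```

```bash
python3 m.py
```

```text
17.3 F [-1.1 -1.1 -0.1] M [-0.195  0.319  0.063] pos [0.5095 0.2129 0.0772] rpy [3.121 0.004 1.988] tau6 -0.241 q6 1.551
```

Emit:
servo_tool(deltas=[[0,0,0,0,0,0.02],[0,0,0,0,0,0.02],[0,0,0,0,-0.001,0.02]])

```text
t: 17.68
eef_pos: [0.5094, 0.2129, 0.0772]
orientation: [3.121, 0.003, 1.924]
contact_force: [-0.9, -0.9, 0.2]
gripper_width: 0.0068
```

```bash
python3 m.py
```

```text
17.675 F [-0.9 -0.9  0.2] M [-0.159  0.34   0.047] pos [0.5094 0.2129 0.0772] rpy [3.121e+00 3.000e-03 1.924e+00] tau6 -0.241 q6 1.616
```

Emit:
servo_tool(deltas=[[0,0,0,0,0,0.02],[0,0,0,0,0,0.02],[0,0,0,0,-0.001,0.02]])

```text
t: 18.05
eef_pos: [0.5093, 0.2128, 0.0771]
orientation: [3.121, 0.003, 1.86]
contact_force: [-1.3, -1.7, -0.4]
gripper_width: 0.0072
```

```bash
python3 m.py
```

```text
18.05 F [-1.3 -1.7 -0.4] M [-0.263  0.319  0.039] pos [0.5093 0.2128 0.0771] rpy [3.121e+00 3.000e-03 1.860e+00] tau6 -0.239 q6 1.681
```

Emit:
servo_tool(deltas=[[0,0,0,0,0,0.02],[0,0,0,0,0,0.02]])

```text
t: 18.3
eef_pos: [0.5093, 0.2128, 0.0771]
orientation: [3.121, 0.002, 1.817]
contact_force: [-1.5, -1.2, 0.5]
gripper_width: 0.0069
```

```bash
python3 m.py
```

```text
18.3 F [-1.5 -1.2  0.5] M [-0.238  0.404  0.076] pos [0.5093 0.2128 0.0771] rpy [3.121e+00 2.000e-03 1.817e+00] tau6 -0.224 q6 1.723
```

Emit:
servo_tool(deltas=[[0,0,0,0,0,0.02],[0,0,0,0,0,0.02]])

```text
t: 18.55
eef_pos: [0.5093, 0.2128, 0.0771]
orientation: [3.121, 0.001, 1.774]
contact_force: [-1.9, -1.5, -0.3]
gripper_width: 0.0071
```

```bash
python3 m.py
```

```text
18.55 F [-1.9 -1.5 -0.3] M [-0.213  0.386  0.012] pos [0.5093 0.2128 0.0771] rpy [3.121e+00 1.000e-03 1.774e+00] tau6 -0.223 q6 1.766
```

Emit:
servo_tool(deltas=[[0,0,0,0,-0.001,0.02],[0,0,0,0,0,0.02]])

```text
t: 18.8
eef_pos: [0.5092, 0.2128, 0.0772]
orientation: [3.121, 0.002, 1.731]
contact_force: [-2.2, -0.8, -0.3]
gripper_width: 0.0071
```

```bash
python3 m.py
```

```text
18.8 F [-2.2 -0.8 -0.3] M [-0.256  0.452  0.063] pos [0.5092 0.2128 0.0772] rpy [3.121e+00 2.000e-03 1.731e+00] tau6 -0.195 q6 1.81
```

Emit:
servo_tool(deltas=[[0,0,0,0,0,0.02],[0,0,0,0,0,0.02]])

```text
t: 19.05
eef_pos: [0.5091, 0.2129, 0.0771]
orientation: [3.121, 0.001, 1.689]
contact_force: [-1.6, -0.9, 0.4]
gripper_width: 0.007
```

```bash
python3 m.py
```

```text
19.05 F [-1.6 -0.9  0.4] M [-0.213  0.538  0.125] pos [0.5091 0.2129 0.0771] rpy [3.121e+00 1.000e-03 1.689e+00] tau6 -0.13 q6 1.852
```

Emit:
servo_tool(deltas=[[0,0,0,0,0,0.015]])

```text
t: 19.18
eef_pos: [0.509, 0.2129, 0.0771]
orientation: [3.121, 0.0, 1.673]
contact_force: [-2.2, -1.0, 1.2]
gripper_width: 0.007
```

```bash
python3 m.py
```

```text
19.175 F [-2.2 -1.   1.2] M [-0.293  0.535  0.204] pos [0.509  0.2129 0.0771] rpy [3.121 0.    1.673] tau6 0.012 q6 1.869
```

Emit:
servo_tool(deltas=[[0,0,0,0,0,0.015]])

```text
t: 19.3
eef_pos: [0.5089, 0.2129, 0.0771]
orientation: [3.122, 0.0, 1.657]
contact_force: [-3.5, -0.1, 0.7]
gripper_width: 0.0071
```

```bash
python3 m.py
```

```text
19.3 F [-3.5 -0.1  0.7] M [-0.237  0.61   0.237] pos [0.5089 0.2129 0.0771] rpy [3.122 0.    1.657] tau6 0.01 q6 1.884
```

The moment rose steadily from about 0.06 to 0.24 N m at 1.10 to 1.14 rad of turn. That's the stop, pressed with roughly 8 to 10 N at the bit, so I'm turning back home.

Emit:
servo_tool(deltas=[[0,0,0,0,0.001,-0.04],[0,0,0,0,0.002,-0.08],[0,0,0,0,0.002,-0.08],[0,0,0,0,0.002,-0.08],[0,0,0,0,0.002,-0.08],[0,0,0,0,0.002,-0.08],[0,0,0,0,0.002,-0.08],[0,0,0,0,0.002,-0.08],[0,0,0,0,0.002,-0.08],[0,0,0,0,0.002,-0.08],[0,0,0,0,0.002,-0.08],[0,0,0,0,0.001,-0.08],[0,0,0,0,0,-0.08],[0,0,0,0,0,-0.04]])

```text
t: 21.05
eef_pos: [0.5128, 0.2139, 0.077]
orientation: [3.114, 0.005, 2.721]
contact_force: [-1.8, 0.1, 1.2]
gripper_width: 0.0072
```

```bash
python3 m.py; python3 - <<'E'
from h import *
s,im=snap('wrist','w8'); print(s['t'],s['orientation'])
cv2.imwrite('pics/w8b.png',cv2.resize(im[30:290,120:400],(784,590)[:2] and (635,590),interpolation=cv2.INTER_CUBIC)[:,:,::-1])
E
```

```text
21.05 F [-1.8  0.1  1.2] M [-0.241  0.533 -0.012] pos [0.5128 0.2139 0.077 ] rpy [3.114 0.005 2.721] tau6 0.278 q6 0.807
21.05 [3.11411679 0.00464885 2.7206063 ]
```

View pics/w8b.png

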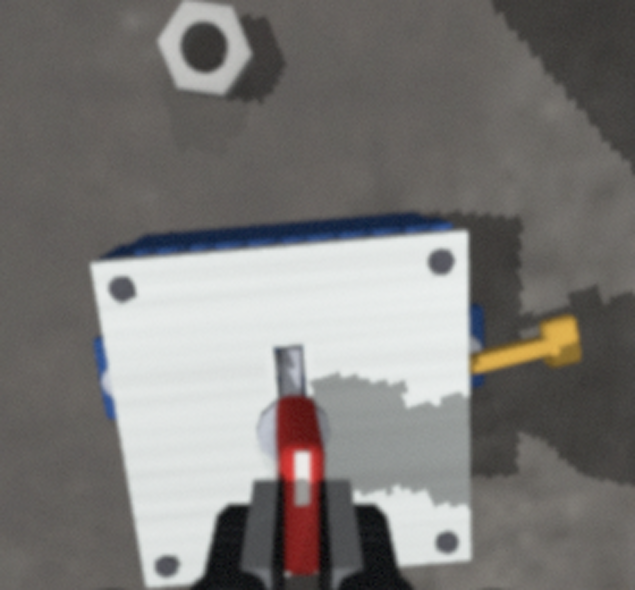

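The flag is swept clearly aside: arm now at (520,350), before it was at the top right corner. About 0.06 rad to home remains, then a gentle test lift.

Emit:
servo_tool(deltas=[[0.0008,0.0004,0,0,0.001,-0.035],[0.0004,0.0003,0,0,0.001,-0.025],[0,0,0,0,0,0]])

```text
t: 21.48
eef_pos: [0.5123, 0.2153, 0.0769]
orientation: [3.114, 0.005, 2.784]
contact_force: [0.3, -0.2, -0.1]
gripper_width: 0.0067
```

```bash
python3 m.py; python3 - <<'E'
from h import *
# head-yaw in tool frame: slope of the white line / head sides, w6 (before) vs w8 and now
s,im=snap('wrist','w9')
for n in('w5','w6','w7','w8','w9'):
    im=cv2.imread(f'pics/{n}.png')[:,:,::-1].copy(); m=redmask(im); h=cv2.cvtColor(im,cv2.COLOR_RGB2HSV)
    m=m|(((h[...,1]<110)&(h[...,2]>120))&(np.arange(384)[:,None]>220)&(abs(np.arange(512)-252)<9)).astype(np.uint8)
    out=[]
    for v in range(200,290,8):
        x=np.nonzero(m[v,225:280])[0]
        out.append((v,int(x.min()+225),int(x.max()+225)) if len(x) else None)
    print(n,out)
E
```

```text
21.475 F [ 0.3 -0.2 -0.1] M [-0.083  0.193 -0.037] pos [0.5123 0.2153 0.0769] rpy [3.114 0.005 2.784] tau6 -0.19 q6 0.746
w5 [None, (208, 244, 256), (216, 244, 259), (224, 244, 260), (232, 244, 262), (240, 244, 261), (248, 246, 259), (256, 246, 259), (264, 246, 259), (272, 246, 259), (280, 246, 259), None]
w6 [None, (208, 245, 256), (216, 244, 259), (224, 244, 260), (232, 244, 261), (240, 244, 261), (248, 246, 259), (256, 246, 259), (264, 246, 259), (272, 246, 259), (280, 246, 259), (288, 246, 247)]
w7 [None, (208, 244, 257), (216, 244, 259), (224, 244, 260), (232, 244, 261), (240, 244, 261), (248, 246, 259), (256, 246, 259), (264, 246, 259), (272, 246, 259), (280, 246, 259), None]
w8 [None, (208, 244, 251), (216, 243, 256), (224, 243, 259), (232, 244, 261), (240, 244, 261), (248, 246, 259), (256, 246, 259), (264, 246, 259), (272, 246, 259), (280, 246, 259), None]
w9 [None, (208, 244, 253), (216, 244, 257), (224, 244, 260), (232, 244, 261), (240, 244, 261), (248, 246, 259), (256, 246, 259), (264, 246, 259), (272, 246, 259), (280, 246, 259), None]
```

No slip in the grip. Trim the last 0.01 rad, then withdraw gently.

Emit:
servo_tool(deltas=[[0.0004,0,0,0,0,-0.012],[0,0,-0.001,0,0,0],[0,0,-0.002,0,0,0],[0,0,-0.002,0,0,0]])

```text
t: 22.02
eef_pos: [0.512, 0.2153, 0.0821]
orientation: [3.114, 0.005, 2.796]
contact_force: [0.2, -0.0, -0.9]
gripper_width: 0.0075
```

```bash
python3 m.py
```

```text
22.025 F [ 0.2 -0.  -0.9] M [-0.062  0.083 -0.004] pos [0.512  0.2153 0.0821] rpy [3.114 0.005 2.796] tau6 0.002 q6 0.734
```

Emit:
servo_tool(deltas=[[0,0,-0.003,0,0,0],[0,0,-0.004,0,0,0],[0,0,-0.005,0,0,0]])

```text
t: 22.4
eef_pos: [0.5119, 0.215, 0.095]
orientation: [3.114, 0.006, 2.796]
contact_force: [-0.6, 0.5, -0.9]
gripper_width: 0.007
```

Emit:
servo_tool(deltas=[[0,0,-0.008,0,0,0],[0,0,-0.015,0,0,0],[0,0,-0.02,0,0,0],[0,0,-0.02,0,0,0],[0,0,0,0,0,0]])

```text
t: 23.02
eef_pos: [0.5116, 0.2136, 0.1641]
orientation: [3.111, 0.008, 2.796]
contact_force: [0.0, 0.1, -1.9]
gripper_width: 0.0067
```

Emit:
servo_tool(deltas=[[0,0,-0.005,0,0.003,0.04],[0,0,0,0,0,0.041],[-0.0137,-0.0179,0,0,0,0],[-0.025,-0.032,0,0,0,0],[-0.0274,-0.0358,0,0,0,0],[-0.0274,-0.0358,0,0,0,0],[-0.0274,-0.0358,0,0,0,0],[-0.0274,-0.0358,0,0,0,0],[-0.0274,-0.0358,0,0,0,0],[-0.0274,-0.0358,0,0,0,0],[-0.0274,-0.0358,0,0,0,0],[-0.025,-0.032,0,0,0,0],[-0.0137,-0.0179,0,0,0,0],[0,0,0,0,0,0]])

```text
t: 24.78
eef_pos: [0.6115, -0.2304, 0.1496]
orientation: [3.113, -0.006, 2.714]
contact_force: [-0.9, 0.3, -1.2]
gripper_width: 0.0069
```

Emit:
servo_tool(deltas=[[0,0,0,0,0,0]])

```text
t: 24.9
eef_pos: [0.6112, -0.23, 0.1491]
orientation: [3.113, -0.007, 2.714]
contact_force: [0.4, -0.6, -2.4]
gripper_width: 0.0073
```

Emit:
servo_tool(deltas=[[0.0035,0.007,0,0,-0.007,0],[0.002,0.0046,0.012,0,0,0],[0,0,0.015,0,0,0],[0,0,0.008,0,0,0],[0,0,0,0,0,0]])

```text
t: 25.52
eef_pos: [0.611, -0.212, 0.1116]
orientation: [3.113, -0.0, 2.717]
contact_force: [-0.3, 0.1, -0.3]
gripper_width: 0.0072
```

```bash
python3 m.py; python3 - <<'E'
from h import *
s,im=snap('wrist','w10')
cv2.imwrite('pics/w10b.png',cv2.resize(im[115:255,175:335],None,fx=4.2,fy=4.2,interpolation=cv2.INTER_CUBIC)[:,:,::-1])
E
```

```text
25.525 F [-0.3  0.1 -0.3] M [-0.027  0.015  0.021] pos [ 0.611  -0.212   0.1116] rpy [ 3.113 -0.     2.717] tau6 0.006 q6 0.077
```

View pics/w10b.png

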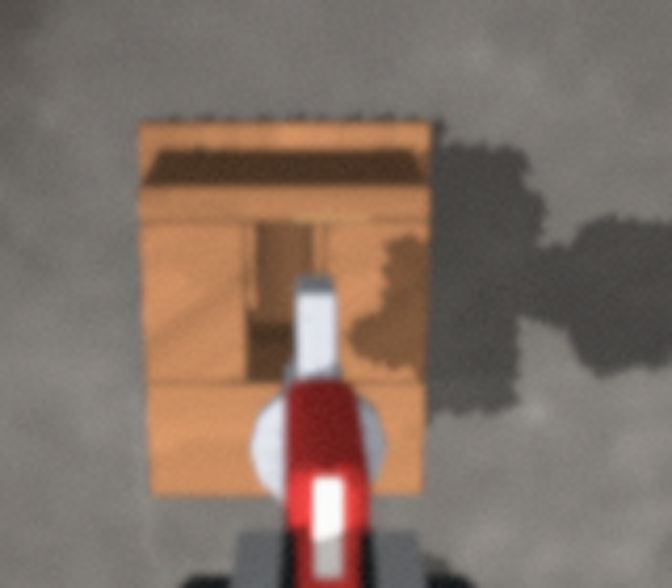

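The bit (316,290) sits right of the slot's centreline (285,250), and the arm overshot about 5 mm in +y. I'll compute the correction.

```bash
python3 - <<'E'
from h import *
s=ctrl.get_state(); c=cam('wrist',s); g=lambda u,v:(175+u/4.2-.3,115+v/4.2-.3); z=s['eef_pos'][2]-.017
P=np.array([onz(c,*g(*q),.045) for q in((139,187),(431,187),(422,494),(152,494))])
ya=[np.arctan2(*(P[a]-P[b])[[1,0]]).round(3) for a,b in((0,3),(1,2))]; yb=np.arctan2(*(P[0]-P[1])[[1,0]])-np.pi/2
a=2.715; ux=np.array([np.cos(a),np.sin(a),0]); uy=np.array([np.sin(a),-np.cos(a),0])
C=P.mean(0); e=onz(c,*g(285,221),.045); K=onz(c,*g(316,291),z-.009)-.02*ux
print('sizes',[np.linalg.norm(P[i]-P[i-1]).round(4) for i in range(4)],'yaws',ya,yb,'ctr',C,'via slot',e-.0235*ux,'key',K)
for n,q in(('ctr',C),('slot',e-.0235*ux)): print(n,'along',(q-K)@ux,'across',(q-K)@uy)
E
```

```text
sizes [np.float64(0.0596), np.float64(0.0521), np.float64(0.06), np.float64(0.0518)] yaws [np.float64(2.716), np.float64(2.711)] -3.572608391395743 ctr [ 0.60991366 -0.21770104  0.045     ] via slot [ 0.6096986  -0.21769169  0.045     ] key [ 0.60978061 -0.21253964  0.08601383]
ctr along -0.0022567710755666097 across -0.004643782566716141
slot along -0.002057114801024031 across -0.004724257869725873
```

Emit:
servo_tool(deltas=[[-0.002,-0.0045,0,0,0,0],[0,0,0,0,0,0]])

```text
t: 25.82
eef_pos: [0.6114, -0.2179, 0.1126]
orientation: [3.113, 0.001, 2.717]
contact_force: [-0.1, -0.4, -0.8]
gripper_width: 0.007
```

Emit:
servo_tool(deltas=[[0,0.0005,0.004,0,0,0],[0,0,0.005,0,0,0],[0,0,0.005,0,0,0],[0,0,0.004,0,0,0],[0,0,0,0,0,0]])

```text
t: 26.45
eef_pos: [0.6119, -0.2171, 0.0933]
orientation: [3.113, 0.001, 2.716]
contact_force: [1.6, 0.6, 1.1]
gripper_width: 0.0071
```

Emit:
servo_tool(deltas=[[0.0008,0.0002,0.003,0,0,0],[0,0,0.003,0,0,0],[0,0,0.003,0,0,0]])

```text
t: 26.82
eef_pos: [0.6116, -0.2163, 0.0842]
orientation: [3.113, 0.002, 2.716]
contact_force: [0.2, 0.1, -0.1]
gripper_width: 0.0072
```

Emit:
servo_tool(deltas=[[0,0,0.003,0,0,0],[0,0,0.003,0,0,0]])

```text
t: 27.08
eef_pos: [0.6117, -0.2162, 0.0778]
orientation: [3.113, 0.002, 2.716]
contact_force: [0.1, -0.6, -2.1]
gripper_width: 0.0069
```

Going in freely. On to the seat at TCP z ≈ 0.062.

Emit:
servo_tool(deltas=[[0,-0.0005,0.003,0,0,0],[0,0,0.003,0,0,0],[0,0,0.003,0,0,0],[0,0,0.003,0,0,0]])

```text
t: 27.58
eef_pos: [0.6116, -0.2163, 0.0648]
orientation: [3.113, 0.002, 2.716]
contact_force: [0.1, 0.3, -1.3]
gripper_width: 0.0068
```

Emit:
servo_tool(deltas=[[0,0,0.0015,0,0,0],[0,0,0.001,0,0,0],[0,0,0.001,0,0,0]])

```text
t: 27.95
eef_pos: [0.6119, -0.2164, 0.0618]
orientation: [3.113, 0.003, 2.716]
contact_force: [-1.2, 0.3, 7.7]
gripper_width: 0.0073
```

Seated, with 7.7 N at z 0.0618. Releasing.

Emit:
servo_tool(deltas=[[0,0,0,0,0,0],[0,0,0,0,0,0],[0,0,0,0,0,0],[0,0,0,0,0,0],[0,0,0,0,0,0]], grip=55)

```text
t: 28.58
eef_pos: [0.6121, -0.2164, 0.062]
orientation: [3.113, 0.004, 2.716]
contact_force: [0.3, -0.0, -0.0]
gripper_width: 0.0471
```

Emit:
servo_tool(deltas=[[0,0,-0.01,0.028,0,0],[0,0,-0.02,0,0,0],[0,0,-0.03,0,0,0],[0,0,-0.03,0,0,0],[0,0,0,0,0,0]])

```text
t: 29.2
eef_pos: [0.6118, -0.2159, 0.1574]
orientation: [-3.136, 0.005, 2.717]
contact_force: [-0.2, -0.0, -0.4]
gripper_width: 0.0471
```

```bash
python3 m.py; python3 - <<'E'
from h import *
s,im=snap('wrist','w11'); c=cam('wrist',s)
l,st=stats(redmask(im),np.array([252,220]),80); print(st)
i=max(st,key=lambda t:t[1][4])[0]; cs,_=cv2.findContours((l==i).astype(np.uint8),0,1)
print(proj(c,(.6095,-.2177,.093)),proj(c,(.6095,-.2177,.045)))
h=cv2.cvtColor(im,cv2.COLOR_RGB2HSV)
w=((h[...,1]<80)&(h[...,2]>170)).astype(np.uint8)
for k,b,ce in stats(w,np.array([252,210]),45)[1]: print(b,ce,onz(c,*ce,.093).round(4),onz(c,*ce,.049).round(4))
for v in range(160,250,6):
    x=np.nonzero(redmask(im)[v,215:290])[0]; print(v,(x.min()+215,x.max()+215) if len(x) else None,end=' ')
print()
for n,p in (('origin collar',(.6095,-.2177,.049)),): print(n,proj(c,p))
_,sc=snap('scene','s11'); cs_=cam('scene'); rs=redmask(sc)
a=stats(redmask(cv2.imread('pics/scene0.png')[:,:,::-1].copy()),np.array([291,128]),25)[1];b=stats(rs,np.array([291,128]),25)[1];print('scene before',a,'after',b)
ta=stats(redmask(cv2.imread('pics/top0.png')[:,:,::-1].copy()),np.array([335,166]),20)[1];_,tp=snap('top','t11');print('top',ta,stats(redmask(tp),np.array([335,166]),20)[1])
E
```

```text
29.2 F [-0.2 -0.  -0.4] M [ 0.005 -0.063  0.015] pos [ 0.6118 -0.2159  0.1574] rpy [-3.136  0.005  2.717] tau6 -0.011 q6 0.088
[(1, [246, 168, 12, 46, 381], [251.5, 193.3])]
(np.float64(249.66787592124516), np.float64(194.55072115964938)) (np.float64(250.3997133287015), np.float64(178.21635352029628))
[240, 173, 6, 15, 61] [243.0, 179.9] [ 0.5968 -0.2175  0.093 ] [ 0.6072 -0.2239  0.049 ]
[249, 177, 5, 16, 76] [251.1, 184.3] [ 0.6025 -0.2133  0.093 ] [ 0.614 -0.219  0.049]
160 None 166 None 172 (np.int64(247), np.int64(256)) 178 (np.int64(247), np.int64(256)) 184 (np.int64(246), np.int64(256)) 190 (np.int64(246), np.int64(257)) 196 (np.int64(246), np.int64(257)) 202 (np.int64(246), np.int64(257)) 208 (np.int64(246), np.int64(257)) 214 None 220 None 226 None 232 None 238 None 244 None 
origin collar (np.float64(250.34753002288056), np.float64(179.38106755818447))
scene before [(2, [288, 121, 4, 6, 17], [289.1, 123.5]), (3, [292, 128, 3, 8, 21], [293.1, 131.6])] after [(2, [287, 121, 8, 15, 60], [290.2, 128.5])]
top [(2, [334, 159, 6, 6, 27], [336.8, 161.7])] [(2, [334, 158, 6, 7, 25], [336.6, 161.0])]
```

```bash
python3 - <<'E'
from h import *
a=cv2.imread('pics/top0.png').astype(int);b=cv2.imread('pics/t11.png').astype(int)
for n,u,v in(('collet',179,181),('nut0',152,254),('nut1',332,138),('flag',128,228)):
    print(n,abs(a-b)[v-10:v+10,u-10:u+10].mean().round(2))
print(ctrl.finish_job())
E
```

```text
collet 57.92
nut0 50.76
nut1 55.54
flag 18.02
the job is handed in; nothing more can be done
None
```

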